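Stack the keyed bit trays on the free dock, cover and lock

TASK

Stack all the bit trays that are on the bench, in any order, on whichever of the two docks has no battery pack on it, each turned so that its wide and narrow notches drop fully over the wide and narrow keys below. Then seat the black lid on the topmost tray in the same way, and last throw that dock's red lever over to the locked side. Leave the battery pack, the other dock's lever, the tape measure and the glue bottle as they are.

Things in the scene. Friction and masses are not known exactly. Their poses are not given: they have to be found in the camera images.
- tray1: red bit tray, 110 (x) x 54 (y) x 36 mm high to the rim, about 240 g, drill bits fixed in it. Origin: centre of the underside. White keys on top, 12 mm long, 8 mm high: wide (20 mm) at +x, narrow (10 mm) at -x. Underside notches open at the ends, 10 mm deep: 26 mm wide at +x, 16 mm at -x. Seated pitch 36 mm; end for end it stands proud. Grip its 54 mm sides. May be absent; may be turned any way.
- tray1_key (a point): top centre of the wide key of tray1: x = 47, z = 44 mm in the tray frame
- tray2: yellow bit tray, same shape and sizes as the red tray1 (wide key at its +x end, origin at the centre of the underside). May be absent.
- tray2_key (a point): top centre of the wide key of tray2: x = 47, z = 44 mm in the tray frame
- tray3: blue bit tray, same shape and sizes as the red tray1 (wide key at its +x end, origin at the centre of the underside). May be absent.
- tray3_key (a point): top centre of the wide key of tray3: x = 47, z = 44 mm in the tray frame
- tray4: green bit tray, same shape and sizes as the red tray1 (wide key at its +x end, origin at the centre of the underside). May be absent.
- tray4_key (a point): top centre of the wide key of tray4: x = 47, z = 44 mm in the tray frame
- tray5: orange bit tray, same shape and sizes as the red tray1 (wide key at its +x end, origin at the centre of the underside). May be absent.
- tray5_key (a point): top centre of the wide key of tray5: x = 47, z = 44 mm in the tray frame
- lid: black cover, 110 (x) x 54 (y) x 14 mm, 200 g, with an aluminium grip bar on top (60 mm along x, 14 mm across y, from z = 14 to 46 mm). Origin: centre of the underside, which has the same notches as a tray: wide at +x (larger white patch on top), narrow at -x (smaller patch). No keys on top.
- lid_key (a point): centre of the lid's larger white patch, over the wide notch: x = 47, z = 14 mm in the lid frame
- dock_a: left dock, fixed: grey plate 12 mm thick, 80 mm wide (y), from x = -145 to +70 mm. Origin: on the bench under the middle of the tray place. On it stand the same keys as on a tray (8 mm high; wide at x = +47, narrow at x = -47 mm): a seated tray has its origin at z = 12 mm and the dock's heading. Lock lever at x = -120 mm.
- dock_a_key (a point): top centre of the wide key of dock a: x = 47, z = 20 mm in the dock frame
- lever_a (a joint): lock lever of the left dock: steel rod with a red ball, 80 mm from its pivot (x = -120, y = 0, z = 34 mm of the dock; axis along the dock's x), on a grey block 50 x 70 x 25 mm. 0: leaning 0.5 rad to the dock's -y (open), 1.0 rad = leaning 0.5 rad to +y (locked). It stays where it is left; a light sideways push on its upper half moves it.
- lever_a_tip (a point): centre of the red ball (26 mm) on the lever of dock a; about 104 mm above the bench at either end of its swing
- battery_a: black battery pack with a yellow band, 70 x 58 x 48 mm, 600 g, standing between the keys of dock a; origin: centre of the underside. Exactly one of the two packs is present: the dock that it stands on is taken.
- dock_b: right dock, fixed: grey plate 12 mm thick, 80 mm wide (y), from x = -145 to +70 mm. Origin: on the bench under the middle of the tray place. On it stand the same keys as on a tray (8 mm high; wide at x = +47, narrow at x = -47 mm): a seated tray has its origin at z = 12 mm and the dock's heading. Lock lever at x = -120 mm.
- dock_b_key (a point): top centre of the wide key of dock b: x = 47, z = 20 mm in the dock frame
- lever_b (a joint): lock lever of the right dock: steel rod with a red ball, 80 mm from its pivot (x = -120, y = 0, z = 34 mm of the dock; axis along the dock's x), on a grey block 50 x 70 x 25 mm. 0: leaning 0.5 rad to the dock's -y (open), 1.0 rad = leaning 0.5 rad to +y (locked). It stays where it is left; a light sideways push on its upper half moves it.
- lever_b_tip (a point): centre of the red ball (26 mm) on the lever of dock b; about 104 mm above the bench at either end of its swing
- battery_b: black battery pack with a yellow band, 70 x 58 x 48 mm, 600 g, standing between the keys of dock b; origin: centre of the underside. Exactly one of the two packs is present: the dock that it stands on is taken.
- tape_measure: yellow tape measure, 66 x 40 x 62 mm, bystander beyond the docks
- glue: white glue bottle, 50 mm wide, 130 mm high, bystander beyond the left dock

How it is judged (in metres and radians):
On the way, in this order (a step that is already met when the one before it is completed fails the run):
1. every tray present is seated on the keys in one stack on one dock ((((horizontal distance between tray1 and dock_a below 0.014 m and horizontal distance between tray1_key and dock_a_key below 0.018 m and angle between tray1's own z axis and vertical below 0.06 rad and height (world z) of tray1 between 0.0085 and 0.1595 m and (height (world z) of tray1 below 0.0155 m or height (world z) of tray1 above 0.0445 m) and (height (world z) of tray1 below 0.0515 m or height (world z) of tray1 above 0.0805 m) and (height (world z) of tray1 below 0.0875 m or height (world z) of tray1 above 0.1165 m) and (height (world z) of tray1 below 0.1235 m or height (world z) of tray1 above 0.1525 m) and linear speed of tray1 below 0.02 m/s) and (horizontal distance between tray2 and dock_a below 0.014 m and horizontal distance between tray2_key and dock_a_key below 0.018 m and angle between tray2's own z axis and vertical below 0.06 rad and height (world z) of tray2 between 0.0085 and 0.1595 m and (height (world z) of tray2 below 0.0155 m or height (world z) of tray2 above 0.0445 m) and (height (world z) of tray2 below 0.0515 m or height (world z) of tray2 above 0.0805 m) and (height (world z) of tray2 below 0.0875 m or height (world z) of tray2 above 0.1165 m) and (height (world z) of tray2 below 0.1235 m or height (world z) of tray2 above 0.1525 m) and linear speed of tray2 below 0.02 m/s) and (horizontal distance between tray3 and dock_a below 0.014 m and horizontal distance between tray3_key and dock_a_key below 0.018 m and angle between tray3's own z axis and vertical below 0.06 rad and height (world z) of tray3 between 0.0085 and 0.1595 m and (height (world z) of tray3 below 0.0155 m or height (world z) of tray3 above 0.0445 m) and (height (world z) of tray3 below 0.0515 m or height (world z) of tray3 above 0.0805 m) and (height (world z) of tray3 below 0.0875 m or height (world z) of tray3 above 0.1165 m) and (height (world z) of tray3 below 0.1235 m or height (world z) of tray3 above 0.1525 m) and linear speed of tray3 below 0.02 m/s) and (horizontal distance between tray4 and dock_a below 0.014 m and horizontal distance between tray4_key and dock_a_key below 0.018 m and angle between tray4's own z axis and vertical below 0.06 rad and height (world z) of tray4 between 0.0085 and 0.1595 m and (height (world z) of tray4 below 0.0155 m or height (world z) of tray4 above 0.0445 m) and (height (world z) of tray4 below 0.0515 m or height (world z) of tray4 above 0.0805 m) and (height (world z) of tray4 below 0.0875 m or height (world z) of tray4 above 0.1165 m) and (height (world z) of tray4 below 0.1235 m or height (world z) of tray4 above 0.1525 m) and linear speed of tray4 below 0.02 m/s) and (horizontal distance between tray5 and dock_a below 0.014 m and horizontal distance between tray5_key and dock_a_key below 0.018 m and angle between tray5's own z axis and vertical below 0.06 rad and height (world z) of tray5 between 0.0085 and 0.1595 m and (height (world z) of tray5 below 0.0155 m or height (world z) of tray5 above 0.0445 m) and (height (world z) of tray5 below 0.0515 m or height (world z) of tray5 above 0.0805 m) and (height (world z) of tray5 below 0.0875 m or height (world z) of tray5 above 0.1165 m) and (height (world z) of tray5 below 0.1235 m or height (world z) of tray5 above 0.1525 m) and linear speed of tray5 below 0.02 m/s)) or ((horizontal distance between tray1 and dock_b below 0.014 m and horizontal distance between tray1_key and dock_b_key below 0.018 m and angle between tray1's own z axis and vertical below 0.06 rad and height (world z) of tray1 between 0.0085 and 0.1595 m and (height (world z) of tray1 below 0.0155 m or height (world z) of tray1 above 0.0445 m) and (height (world z) of tray1 below 0.0515 m or height (world z) of tray1 above 0.0805 m) and (height (world z) of tray1 below 0.0875 m or height (world z) of tray1 above 0.1165 m) and (height (world z) of tray1 below 0.1235 m or height (world z) of tray1 above 0.1525 m) and linear speed of tray1 below 0.02 m/s) and (horizontal distance between tray2 and dock_b below 0.014 m and horizontal distance between tray2_key and dock_b_key below 0.018 m and angle between tray2's own z axis and vertical below 0.06 rad and height (world z) of tray2 between 0.0085 and 0.1595 m and (height (world z) of tray2 below 0.0155 m or height (world z) of tray2 above 0.0445 m) and (height (world z) of tray2 below 0.0515 m or height (world z) of tray2 above 0.0805 m) and (height (world z) of tray2 below 0.0875 m or height (world z) of tray2 above 0.1165 m) and (height (world z) of tray2 below 0.1235 m or height (world z) of tray2 above 0.1525 m) and linear speed of tray2 below 0.02 m/s) and (horizontal distance between tray3 and dock_b below 0.014 m and horizontal distance between tray3_key and dock_b_key below 0.018 m and angle between tray3's own z axis and vertical below 0.06 rad and height (world z) of tray3 between 0.0085 and 0.1595 m and (height (world z) of tray3 below 0.0155 m or height (world z) of tray3 above 0.0445 m) and (height (world z) of tray3 below 0.0515 m or height (world z) of tray3 above 0.0805 m) and (height (world z) of tray3 below 0.0875 m or height (world z) of tray3 above 0.1165 m) and (height (world z) of tray3 below 0.1235 m or height (world z) of tray3 above 0.1525 m) and linear speed of tray3 below 0.02 m/s) and (horizontal distance between tray4 and dock_b below 0.014 m and horizontal distance between tray4_key and dock_b_key below 0.018 m and angle between tray4's own z axis and vertical below 0.06 rad and height (world z) of tray4 between 0.0085 and 0.1595 m and (height (world z) of tray4 below 0.0155 m or height (world z) of tray4 above 0.0445 m) and (height (world z) of tray4 below 0.0515 m or height (world z) of tray4 above 0.0805 m) and (height (world z) of tray4 below 0.0875 m or height (world z) of tray4 above 0.1165 m) and (height (world z) of tray4 below 0.1235 m or height (world z) of tray4 above 0.1525 m) and linear speed of tray4 below 0.02 m/s) and (horizontal distance between tray5 and dock_b below 0.014 m and horizontal distance between tray5_key and dock_b_key below 0.018 m and angle between tray5's own z axis and vertical below 0.06 rad and height (world z) of tray5 between 0.0085 and 0.1595 m and (height (world z) of tray5 below 0.0155 m or height (world z) of tray5 above 0.0445 m) and (height (world z) of tray5 below 0.0515 m or height (world z) of tray5 above 0.0805 m) and (height (world z) of tray5 below 0.0875 m or height (world z) of tray5 above 0.1165 m) and (height (world z) of tray5 below 0.1235 m or height (world z) of tray5 above 0.1525 m) and linear speed of tray5 below 0.02 m/s)))), for 0.2 s.
2. the lid is seated on the topmost tray (((horizontal distance between lid and dock_a below 0.014 m and horizontal distance between lid_key and dock_a_key below 0.018 m and angle between lid's own z axis and vertical below 0.06 rad and height (world z) of lid between 0.1165 and 0.1955 m and (height (world z) of lid below 0.1235 m or height (world z) of lid above 0.1525 m) and (height (world z) of lid below 0.1595 m or height (world z) of lid above 0.1885 m) and linear speed of lid below 0.02 m/s and z of lid in the frame of tray1 above 0.03 m and z of lid in the frame of tray2 above 0.03 m and z of lid in the frame of tray3 above 0.03 m and z of lid in the frame of tray4 above 0.03 m and z of lid in the frame of tray5 above 0.03 m) or (horizontal distance between lid and dock_b below 0.014 m and horizontal distance between lid_key and dock_b_key below 0.018 m and angle between lid's own z axis and vertical below 0.06 rad and height (world z) of lid between 0.1165 and 0.1955 m and (height (world z) of lid below 0.1235 m or height (world z) of lid above 0.1525 m) and (height (world z) of lid below 0.1595 m or height (world z) of lid above 0.1885 m) and linear speed of lid below 0.02 m/s and z of lid in the frame of tray1 above 0.03 m and z of lid in the frame of tray2 above 0.03 m and z of lid in the frame of tray3 above 0.03 m and z of lid in the frame of tray4 above 0.03 m and z of lid in the frame of tray5 above 0.03 m))), for 0.2 s.
3. that dock's lever is thrown to the locked side (((value of joint lever_a above 0.8 rad and value of joint lever_b below 0.45 rad) or (value of joint lever_b above 0.8 rad and value of joint lever_a below 0.45 rad))), for 0.2 s.
At the end, for the whole second after the job is handed in: Every present tray is in the free dock's stack: centre within 14 mm and wide key within 18 mm of the dock's, seated height (12 mm + n x 36) within 3.5 mm, level within 0.06 rad, at rest; the lid likewise above them all; that dock's lever past 0.8 rad, the other's below 0.45 ((((horizontal distance between tray1 and dock_a below 0.014 m and horizontal distance between tray1_key and dock_a_key below 0.018 m and angle between tray1's own z axis and vertical below 0.06 rad and height (world z) of tray1 between 0.0085 and 0.1595 m and (height (world z) of tray1 below 0.0155 m or height (world z) of tray1 above 0.0445 m) and (height (world z) of tray1 below 0.0515 m or height (world z) of tray1 above 0.0805 m) and (height (world z) of tray1 below 0.0875 m or height (world z) of tray1 above 0.1165 m) and (height (world z) of tray1 below 0.1235 m or height (world z) of tray1 above 0.1525 m) and linear speed of tray1 below 0.02 m/s) and (horizontal distance between tray2 and dock_a below 0.014 m and horizontal distance between tray2_key and dock_a_key below 0.018 m and angle between tray2's own z axis and vertical below 0.06 rad and height (world z) of tray2 between 0.0085 and 0.1595 m and (height (world z) of tray2 below 0.0155 m or height (world z) of tray2 above 0.0445 m) and (height (world z) of tray2 below 0.0515 m or height (world z) of tray2 above 0.0805 m) and (height (world z) of tray2 below 0.0875 m or height (world z) of tray2 above 0.1165 m) and (height (world z) of tray2 below 0.1235 m or height (world z) of tray2 above 0.1525 m) and linear speed of tray2 below 0.02 m/s) and (horizontal distance between tray3 and dock_a below 0.014 m and horizontal distance between tray3_key and dock_a_key below 0.018 m and angle between tray3's own z axis and vertical below 0.06 rad and height (world z) of tray3 between 0.0085 and 0.1595 m and (height (world z) of tray3 below 0.0155 m or height (world z) of tray3 above 0.0445 m) and (height (world z) of tray3 below 0.0515 m or height (world z) of tray3 above 0.0805 m) and (height (world z) of tray3 below 0.0875 m or height (world z) of tray3 above 0.1165 m) and (height (world z) of tray3 below 0.1235 m or height (world z) of tray3 above 0.1525 m) and linear speed of tray3 below 0.02 m/s) and (horizontal distance between tray4 and dock_a below 0.014 m and horizontal distance between tray4_key and dock_a_key below 0.018 m and angle between tray4's own z axis and vertical below 0.06 rad and height (world z) of tray4 between 0.0085 and 0.1595 m and (height (world z) of tray4 below 0.0155 m or height (world z) of tray4 above 0.0445 m) and (height (world z) of tray4 below 0.0515 m or height (world z) of tray4 above 0.0805 m) and (height (world z) of tray4 below 0.0875 m or height (world z) of tray4 above 0.1165 m) and (height (world z) of tray4 below 0.1235 m or height (world z) of tray4 above 0.1525 m) and linear speed of tray4 below 0.02 m/s) and (horizontal distance between tray5 and dock_a below 0.014 m and horizontal distance between tray5_key and dock_a_key below 0.018 m and angle between tray5's own z axis and vertical below 0.06 rad and height (world z) of tray5 between 0.0085 and 0.1595 m and (height (world z) of tray5 below 0.0155 m or height (world z) of tray5 above 0.0445 m) and (height (world z) of tray5 below 0.0515 m or height (world z) of tray5 above 0.0805 m) and (height (world z) of tray5 below 0.0875 m or height (world z) of tray5 above 0.1165 m) and (height (world z) of tray5 below 0.1235 m or height (world z) of tray5 above 0.1525 m) and linear speed of tray5 below 0.02 m/s) and (horizontal distance between lid and dock_a below 0.014 m and horizontal distance between lid_key and dock_a_key below 0.018 m and angle between lid's own z axis and vertical below 0.06 rad and height (world z) of lid between 0.1165 and 0.1955 m and (height (world z) of lid below 0.1235 m or height (world z) of lid above 0.1525 m) and (height (world z) of lid below 0.1595 m or height (world z) of lid above 0.1885 m) and linear speed of lid below 0.02 m/s and z of lid in the frame of tray1 above 0.03 m and z of lid in the frame of tray2 above 0.03 m and z of lid in the frame of tray3 above 0.03 m and z of lid in the frame of tray4 above 0.03 m and z of lid in the frame of tray5 above 0.03 m) and (value of joint lever_a above 0.8 rad and value of joint lever_b below 0.45 rad)) or ((horizontal distance between tray1 and dock_b below 0.014 m and horizontal distance between tray1_key and dock_b_key below 0.018 m and angle between tray1's own z axis and vertical below 0.06 rad and height (world z) of tray1 between 0.0085 and 0.1595 m and (height (world z) of tray1 below 0.0155 m or height (world z) of tray1 above 0.0445 m) and (height (world z) of tray1 below 0.0515 m or height (world z) of tray1 above 0.0805 m) and (height (world z) of tray1 below 0.0875 m or height (world z) of tray1 above 0.1165 m) and (height (world z) of tray1 below 0.1235 m or height (world z) of tray1 above 0.1525 m) and linear speed of tray1 below 0.02 m/s) and (horizontal distance between tray2 and dock_b below 0.014 m and horizontal distance between tray2_key and dock_b_key below 0.018 m and angle between tray2's own z axis and vertical below 0.06 rad and height (world z) of tray2 between 0.0085 and 0.1595 m and (height (world z) of tray2 below 0.0155 m or height (world z) of tray2 above 0.0445 m) and (height (world z) of tray2 below 0.0515 m or height (world z) of tray2 above 0.0805 m) and (height (world z) of tray2 below 0.0875 m or height (world z) of tray2 above 0.1165 m) and (height (world z) of tray2 below 0.1235 m or height (world z) of tray2 above 0.1525 m) and linear speed of tray2 below 0.02 m/s) and (horizontal distance between tray3 and dock_b below 0.014 m and horizontal distance between tray3_key and dock_b_key below 0.018 m and angle between tray3's own z axis and vertical below 0.06 rad and height (world z) of tray3 between 0.0085 and 0.1595 m and (height (world z) of tray3 below 0.0155 m or height (world z) of tray3 above 0.0445 m) and (height (world z) of tray3 below 0.0515 m or height (world z) of tray3 above 0.0805 m) and (height (world z) of tray3 below 0.0875 m or height (world z) of tray3 above 0.1165 m) and (height (world z) of tray3 below 0.1235 m or height (world z) of tray3 above 0.1525 m) and linear speed of tray3 below 0.02 m/s) and (horizontal distance between tray4 and dock_b below 0.014 m and horizontal distance between tray4_key and dock_b_key below 0.018 m and angle between tray4's own z axis and vertical below 0.06 rad and height (world z) of tray4 between 0.0085 and 0.1595 m and (height (world z) of tray4 below 0.0155 m or height (world z) of tray4 above 0.0445 m) and (height (world z) of tray4 below 0.0515 m or height (world z) of tray4 above 0.0805 m) and (height (world z) of tray4 below 0.0875 m or height (world z) of tray4 above 0.1165 m) and (height (world z) of tray4 below 0.1235 m or height (world z) of tray4 above 0.1525 m) and linear speed of tray4 below 0.02 m/s) and (horizontal distance between tray5 and dock_b below 0.014 m and horizontal distance between tray5_key and dock_b_key below 0.018 m and angle between tray5's own z axis and vertical below 0.06 rad and height (world z) of tray5 between 0.0085 and 0.1595 m and (height (world z) of tray5 below 0.0155 m or height (world z) of tray5 above 0.0445 m) and (height (world z) of tray5 below 0.0515 m or height (world z) of tray5 above 0.0805 m) and (height (world z) of tray5 below 0.0875 m or height (world z) of tray5 above 0.1165 m) and (height (world z) of tray5 below 0.1235 m or height (world z) of tray5 above 0.1525 m) and linear speed of tray5 below 0.02 m/s) and (horizontal distance between lid and dock_b below 0.014 m and horizontal distance between lid_key and dock_b_key below 0.018 m and angle between lid's own z axis and vertical below 0.06 rad and height (world z) of lid between 0.1165 and 0.1955 m and (height (world z) of lid below 0.1235 m or height (world z) of lid above 0.1525 m) and (height (world z) of lid below 0.1595 m or height (world z) of lid above 0.1885 m) and linear speed of lid below 0.02 m/s and z of lid in the frame of tray1 above 0.03 m and z of lid in the frame of tray2 above 0.03 m and z of lid in the frame of tray3 above 0.03 m and z of lid in the frame of tray4 above 0.03 m and z of lid in the frame of tray5 above 0.03 m) and (value of joint lever_b above 0.8 rad and value of joint lever_a below 0.45 rad)))); the robot touches nothing.
It fails at once if the battery pack is moved more than 20 mm (distance of any of battery_a, battery_b from where it was at the start of the episode above 0.02 m).
It fails at once if a bystander (tape measure, glue bottle) is moved more than 30 mm (distance of any of tape_measure, glue from where it was at the start of the episode above 0.03 m).
Of tray1, tray2, tray3, tray4, tray5 only 3 to 5 are there at a start; the rules pass over those that are not, and their reading is None.
Of battery_a, battery_b only 1 to 1 are there at a start; the rules pass over those that are not, and their reading is None.
At some moment in a run one of tray1, tray2, tray3, tray4, tray5, lid may be knocked a few centimetres aside while the robot is not near it.
It also fails if it takes over 210 s, if anything falls off the work surface, if the arm or the gripper's body presses on something with over 40 N, if the wrist force passes 120 N, or if a joint passes its speed limit or range.

ROBOT

A 6-joint arm with a two-finger parallel gripper is mounted at the origin on the work surface. World frame = base frame: x ahead of the robot, y to its left, z up, the work surface at z = 0. Lengths are in mm, angles in rad, forces in N, time in s.
With the tool pointing down it reaches from about 325 to 775 mm from the base axis. Payload 9.3 kg.
Tool frame: the origin (TCP) lies between the finger pads; the fingertips stand 8 mm ahead of it and the grasp point (between the pads) lies 11 mm behind it; z points along the fingers, y is the line along which they close (so a half turn about z gives the same grasp; the last joint's range is limited). The gripper opens to 85 mm and grips with 20 to 120 N. Pads are 22 mm wide; open, the fingers measure 114 mm over their backs; the gripper's body (76 mm by 85 mm) begins 54 mm behind the grasp point. The pads swing forward as they close: fully open they stand 13 mm farther back than shut.
Start: joints at [-1.401, 0.259, 0.021, 1.334, 0, 1.418], TCP at [174.466, -521.592, 239.279] pointing down, gripper open.
Joint ranges: [-3.04, 3.04], [-0.91, 1.82], [-1.04, 1.36], [-1.92, 1.95], [-1.52, 1.45], [-3.14, 3.14]. Speed limits (rad/s): [2.22, 2.22, 2.79, 3.14, 3.14, 3.14].

INTERFACE

Orientations are given as a rotation vector (axis times angle).
In Python, from workcell import arm gives the robot as it stands.
- The arm moves only by the tool send_rows, never from a script. Its argument "motion" is a list of rows, each a list of 3 entries, a list of its own where there are three numbers: the shift along the world's x, y, z in mm, then the turn, a rotation vector about the world's x, y, z in rad, then the closure, from 0 (fully open) to 1 (shut). In form: [[[x, y, z], [wx, wy, wz], gripper], ...]. A call has 1 to 12 rows; each row is the pose to reach, as a shift and turn from the pose commanded when the call began; what a row does not reach only later rows make up. A row lasts 1/10 s, in which the tool goes at most 50 mm and 8.59 degrees, less where a joint would pass 70% of its speed; a pose out of reach is approached as far as the arm can. A call with a gripper value outside its range is refused whole. The fingers move at their own pace and stop on an object; the grip force is fixed at half the most. Time passes only in rows, so rows that repeat a pose let the fingers close. It gives the time, the measured TCP pose, the force, the opening and the grip force at its end, in the units of the state.
- arm.observe(): the state, without advancing time (a new reading comes with each control period).
- arm.camera(name): name is "scene" or "top"; returns a dict with "image" (480x640x3 uint8, red, green, blue), "camera_matrix" (3x3 intrinsics, pixels), "dist" ([k1, k2, p1, p2, k3] as OpenCV has them; the pictures are not rectified), "R" (3x3) and "t" (3): a world point X has camera coordinates R X + t. Camera axes: x right, y down, z forward; pixel columns grow to the right and rows downward; lengths in mm; the calibration is good to about 2 mm. A picture is of the moment at which its call begins. There is no depth.
- arm.hand_in(): hands the job in; it is judged then, once.
The state is a dict: "t": time; "joints": joint angles; "qd": joint speeds; "joint_torque": joint torques, N m; "eef_pos": TCP position; "tool_rot": TCP orientation; "ft_force": force on the tool from outside, world axes, zero at the start; "moment": the same for the moment, N m; "gripper_width": finger opening in mm; "finger_force": force on a finger pad.
Only numpy, scipy, OpenCV 4.12 (cv2) and the standard library are available. Lean on these libraries where they do the work, as an engineer would, in place of code of your own. Each camera call takes 0.05 s, during which the arm holds its last target. There are 200 camera calls.

## Working session

There is one attempt and no reset: what is moved stays moved. The work goes in short steps, Python scripts to look and compute and a tool call to move; the robot and the scene stay as the last step left them, time stands still between calls to the robot, and variables do not carry over. Pictures are saved under pics/ and viewed, at most 14 in all, crops included, and the job is handed in when it is done.

Besides the shell and the picture viewer there is one more tool, called after "Call:" by a JSON object that holds its "api" and its "payload". send_rows: Moves the arm, as the interface text tells. Its arguments: {"type":"object","properties":{"motion":{"type":"array"}},"required":["motion"]}

```bash
ls; mkdir -p pics
python3 - <<'E'
from workcell import arm
import cv2,numpy as np
for n in("scene","top"):
    c=arm.camera(n); cv2.imwrite(f"pics/{n}0.png",c["image"][:,:,::-1])
    print(n,c["camera_matrix"],c["dist"],c["R"],c["t"], -np.array(c["R"]).T@c["t"])
print(arm.observe())
E
```

```text
pics
scene [[509.3020318    0.         311.57327978]
 [  0.         509.3020318  231.59460927]
 [  0.           0.           1.        ]] [-0.09967099  0.          0.          0.          0.        ] [[ 0.56458117  0.82517369  0.0183437 ]
 [ 0.63049334 -0.41682571 -0.65477819]
 [-0.53265961  0.38124102 -0.75559846]] [-346.91452514 -313.76976723 1428.44134912] [1154.56416321 -389.10300008  880.24217736]
top [[463.34183114   0.         313.84717185]
 [  0.         463.34183114 235.12500583]
 [  0.           0.           1.        ]] [0.03855535 0.         0.         0.         0.        ] [[ 0.01288981 -0.99979049  0.01590048]
 [-0.98884868 -0.01510498 -0.14815574]
 [ 0.14836487 -0.01381347 -0.98883621]] [ -19.91500853  591.44204507 1071.32304497] [ 426.15667876    3.8215769  1147.30521119]
{'t': 0.1, 'joints': array([-1.40057753e+00,  2.59173272e-01,  2.08432715e-02,  1.33367353e+00,
        1.70612124e-05,  1.41821782e+00]), 'qd': array([ 0.00025899, -0.00207996,  0.00339994,  0.00115628,  0.00219832,
       -0.00066208]), 'joint_torque': array([ 7.30704807e-03, -5.56692910e+01,  3.45070517e+01,  1.16358191e-02,
        1.15500538e-04,  5.22167376e-07]), 'eef_pos': array([ 174.44435226, -521.36595272,  238.70850585]), 'tool_rot': array([-3.09957129e+00, -5.04656258e-01, -1.00695901e-05]), 'ft_force': array([ 0.27243438, -0.93087962,  0.97253142]), 'moment': array([ 0.00163129, -0.04674388,  0.00043789]), 'finger_force': 0.0, 'gripper_width': 85.22249151508623}
```

View pics/scene0.png

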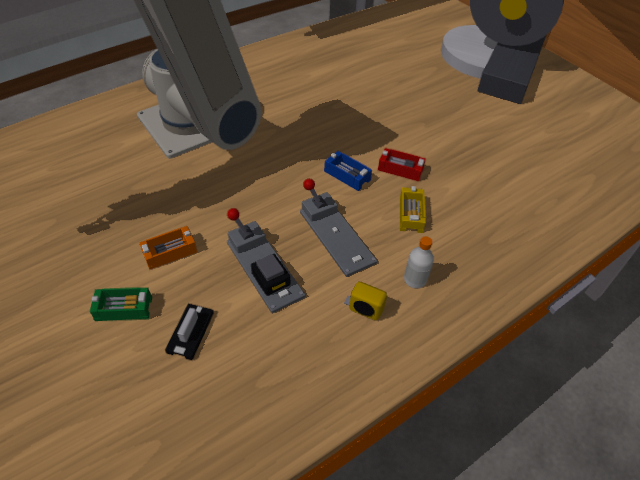

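View pics/top0.png

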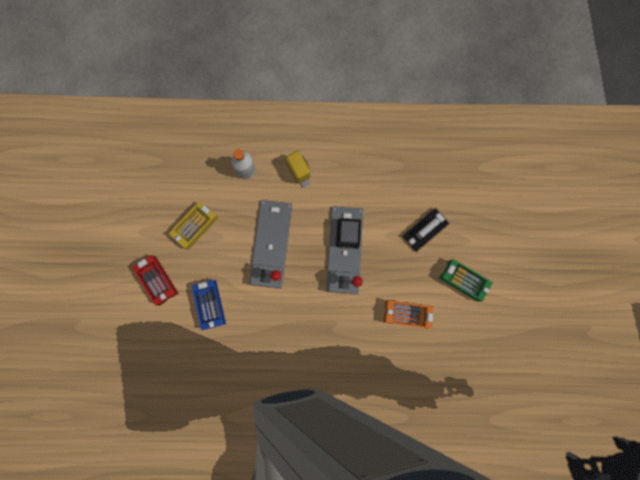

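The five trays, the docks and the lid are all visible. The battery is on the right dock at top pixel (348,232), so left dock A is free. Next I measure the keys in both views.

```bash
cat > h.py <<'E'
import cv2,numpy as np
from workcell import arm
H={"red":[(0,4),(176,180)],"orange":[(6,16)],"yellow":[(21,34)],"green":[(50,85)],"blue":[(105,128)]}
def ray(c,uv):
    K,d,R,t=[np.array(c[k],float) for k in("camera_matrix","dist","R","t")]
    p=cv2.undistortPoints(np.array([[uv]],float),K,d)[0,0]
    v=R.T@np.array([p[0],p[1],1]); return -R.T@t, v/np.linalg.norm(v)
def plane(c,uv,z):
    o,v=ray(c,uv); return o+v*(z-o[2])/v[2]
def tri(rs):
    A=np.zeros((3,3));b=np.zeros(3)
    for o,v in rs:
        P=np.eye(3)-np.outer(v,v);A+=P;b+=P@o
    X=np.linalg.solve(A,b)
    return X,max(np.linalg.norm((np.eye(3)-np.outer(v,v))@(X-o)) for o,v in rs)
def proj(c,X):
    r=cv2.Rodrigues(np.array(c["R"],float))[0]
    return cv2.projectPoints(np.array([X],float),r,np.array(c["t"],float),np.array(c["camera_matrix"]),np.array(c["dist"]))[0][0,0]
def blobs(m,lo,hi):
    n,l,s,ce=cv2.connectedComponentsWithStats(m.astype(np.uint8),connectivity=8)
    return [(s[i,4],ce[i],l==i) for i in range(1,n) if lo<=s[i,4]<=hi]
def hsv(c): return cv2.cvtColor(c["image"],cv2.COLOR_RGB2HSV)
def colmask(h,col,smin=150,vmin=50):
    m=np.zeros(h.shape[:2],bool)
    for a,b in H[col]: m|=(h[...,0]>=a)&(h[...,0]<=b)
    return m&(h[...,1]>=smin)&(h[...,2]>=vmin)
def white(h,region,vmin=150): return (h[...,1]<70)&(h[...,2]>=vmin)&region
E
python3 - <<'E'
from h import *
for n in("top","scene"):
    c=arm.camera(n);h=hsv(c)
    for col in H:
        for a,ce,m in blobs(colmask(h,col),60,2500):
            hull=cv2.convexHull(np.argwhere(m)[:,::-1].astype(np.int32))
            r=np.zeros(h.shape[:2],np.uint8);cv2.fillConvexPoly(r,hull,1);r=cv2.dilate(r,np.ones((3,3)))
            w=[(x[0],x[1].round(1).tolist(),int(h[...,2][x[2]].max())) for x in blobs(white(h,r>0),3,200)]
            print(n,col,a,ce.round(),w)
c=arm.camera("top")["image"][190:340,120:500]
cv2.imwrite("pics/ct.png",cv2.resize(c,None,fx=2.1,fy=2.1,interpolation=cv2.INTER_CUBIC)[:,:,::-1])
c=arm.camera("scene")["image"][140:360,80:440]
cv2.imwrite("pics/cs.png",cv2.resize(c,None,fx=2.2,fy=2.2,interpolation=cv2.INTER_CUBIC)[:,:,::-1])
E
```

```text
top red 574 [154. 279.] [(np.int32(34), [141.9, 263.1], 175), (np.int32(18), [162.6, 296.4], 175)]
top red 75 [275. 275.] []
top red 71 [357. 281.] []
top orange 82 [238. 154.] []
top orange 536 [409. 315.] [(np.int32(16), [390.2, 311.7], 178), (np.int32(37), [430.2, 317.2], 182)]
top yellow 474 [298. 166.] []
top yellow 659 [193. 225.] [(np.int32(36), [205.4, 209.1], 175), (np.int32(17), [178.0, 238.0], 173)]
top blue 446 [208. 304.] [(np.int32(33), [202.4, 285.1], 178), (np.int32(15), [211.2, 324.2], 180)]
scene red 803 [401. 165.] [(np.int32(3), [384.0, 152.0], 159), (np.int32(11), [420.5, 161.3], 158)]
scene red 97 [309. 184.] []
scene red 105 [233. 214.] []
scene orange 1268 [169. 248.] [(np.int32(8), [185.5, 232.4], 166), (np.int32(19), [143.8, 247.5], 173)]
scene orange 150 [425. 243.] []
scene yellow 454 [513.   8.] []
scene yellow 760 [413. 210.] [(np.int32(4), [412.5, 187.5], 158), (np.int32(21), [414.1, 216.7], 159)]
scene yellow 818 [369. 298.] []
scene green 317 [121. 292.] [(np.int32(4), [140.2, 294.5], 152)]
scene green 667 [118. 312.] []
scene blue 833 [347. 170.] [(np.int32(5), [332.2, 154.4], 167), (np.int32(10), [362.4, 171.4], 168)]
```

View pics/ct.png

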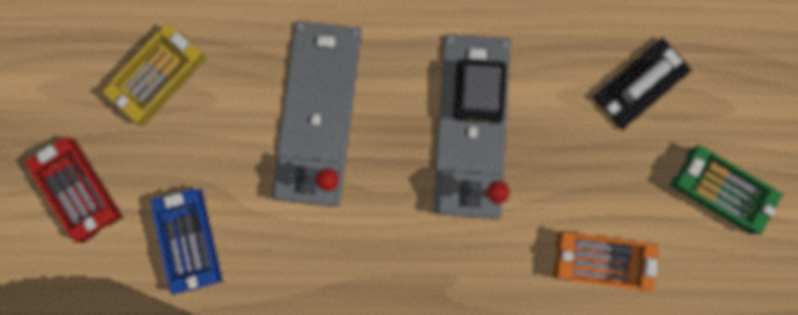

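View pics/cs.png

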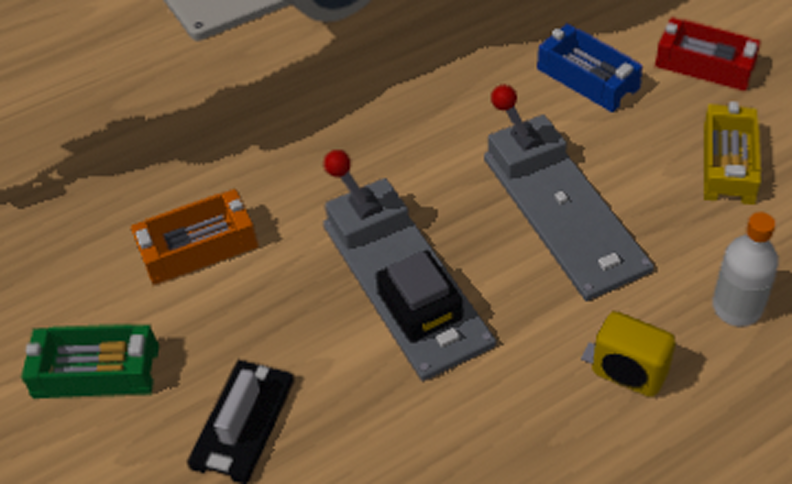

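The crops show clear wide and narrow keys on every tray, and dock A's keys at top pixels (275,209) and (270,247). Next I triangulate each key, using the projected top-view position to find it in the scene view.

```bash
cat >> h.py <<'E'
def spot(c,uv,r=6,f=0.8):
    g=c["image"].min(axis=2).astype(float); u,v=np.round(uv).astype(int)
    w=g[v-r:v+r+1,u-r:u+r+1]; m=w>f*w.max()
    bl=blobs(m,3,300)
    if not bl: return np.array(uv),0
    a,ce,mm=min(bl,key=lambda b:np.linalg.norm(b[1]-r)-0.1*b[0])
    ww=np.where(mm,w,0); y,x=np.mgrid[:w.shape[0],:w.shape[1]]
    return np.array([u-r+(ww*x).sum()/ww.sum(),v-r+(ww*y).sum()/ww.sum()]),a
def key(ct,cs,uv,z,r=6,f=0.8):
    p,a=spot(ct,uv,r,f); q0=proj(cs,plane(ct,p,z)); q,b=spot(cs,q0,r,f)
    X,e=tri([ray(ct,p),ray(cs,q)]); return X,e,a,b,plane(ct,p,z),plane(cs,q,z)
E
cat > s.py <<'E'
from h import *
S={"red":((141.9,263.1),(162.6,296.4)),"orange":((430.2,317.2),(390.2,311.7)),"yellow":((205.4,209.1),(178,238)),
"blue":((202.4,285.1),(211.2,324.2)),"green":((451,270),(485.7,289.5)),"dockA":((275.2,209.5),(270.5,247)),"lid":((442,216),(412.4,241))}
ct,cs=arm.camera("top"),arm.camera("scene")
np.set_printoptions(precision=1,suppress=True)
for k,(w,n) in S.items():
    z=20 if k=="dockA" else 14 if k=="lid" else 44
    P=[]
    for uv in(w,n):
        X,e,a,b,pt,ps=key(ct,cs,uv,z,4 if k=="lid" else 6); P.append((X,pt,ps)); print(k,X,"err %.1f"%e,a,b,"planes",pt[:2],ps[:2])
    for i,nm in((0,"tri"),(1,"top"),(2,"scene")):
        d=P[0][i]-P[1][i];print("   ",nm,"ctr",((P[0][i]+P[1][i])/2)[:2],"len %.1f yaw %.3f"%(np.hypot(*d[:2]),np.arctan2(d[1],d[0])))
for nm,c,hue in(("top",ct,0),("scene",cs,0)):
    for a,ce,m in blobs(colmask(hsv(c),"red"),60,120): print(nm,"ball",ce,plane(c,ce,104))
g=ct["image"].min(axis=2); print(g[206:252:2,402:452:2])
E
python3 s.py
```

```text
red [520.  395.5  38.1] err 0.2 31 20 planes [519.4 393.2] [524.5 390.3]
red [442.3 342.6  38.2] err 0.1 15 10 planes [442.1 340.7] [447.2 337.6]
    tri ctr [481.1 369. ] len 94.0 yaw 0.597
    top ctr [480.8 367. ] len 93.3 yaw 0.596
    scene ctr [485.8 363.9] len 93.6 yaw 0.598
orange [ 401.6 -288.    40. ] err 0.3 30 29 planes [ 401.6 -287.2] [ 405.4 -288.2]
orange [ 412.9 -194.1   39.8] err 0.3 14 14 planes [ 412.9 -193.6] [ 416.7 -194.9]
    tri ctr [ 407.3 -241. ] len 94.6 yaw -1.691
    top ctr [ 407.2 -240.4] len 94.3 yaw -1.690
    scene ctr [ 411.1 -241.5] len 94.1 yaw -1.692
yellow [652.  252.7  39.3] err 0.1 29 31 planes [651.  251.5] [654.9 249.2]
yellow [580.8 314.8  39.6] err 0.3 12 11 planes [580.  313.3] [583.9 311.4]
    tri ctr [616.4 283.7] len 94.5 yaw -0.717
    top ctr [615.5 282.4] len 94.1 yaw -0.716
    scene ctr [619.4 280.3] len 94.4 yaw -0.719
blue [469.  250.5  38.5] err 0.0 33 22 planes [468.8 249.3] [473.5 246.3]
blue [378.5 225.1  39.4] err 0.1 16 11 planes [378.7 224.2] [382.8 221.9]
    tri ctr [423.8 237.8] len 94.0 yaw 0.273
    top ctr [423.8 2
[... 2872 characters left out ...]
42  58  40  28  29  25  34  64  85  90
   91  91  92  91  89  90  92]
 [ 75  48  32  54 126 166 130  49  29  28  20  21  28  42  69  92  93  91
   94  94  93  93  92  90  92]
 [ 86  69  49  52 129 161 116  43  25  27  28  25  46  78  90  92  93  92
   91  90  90  94  90  94  91]
 [ 91  90  70  51  64  82  41  25  31  27  30  44  74  84  84  85  83  84
   83  88  85  85  87  87  89]
 [ 92  90  92  71  48  30  27  23  24  30  56  78  88  88  86  85  85  86
   85  85  85  84  84  84  91]
 [ 92  93  94  87  65  46  27  27  41  64  90  92  95  95  93  92  91  87
   89  93  90  92  88  91  90]
 [ 89  90  90  94  84  64  44  36  67  88  92  93  92  92  93  92  90  93
   95  93  92  91  94  91  92]]
```

Call:
{"api": "send_rows", "payload": {"motion": [[[20,23,-3],[0,0,0.1],0],[[43,50,-7],[0,0,0.2],0],[[65,78,-12],[0,0,0.32],0],[[87,105,-20],[0,0,0.44],0],[[110,132,-30],[0,0,0.56],0],[[133,160,-40],[0,0,0.68],0],[[157,188,-55],[0,0,0.8],0],[[180,216,-70],[0,0,0.92],0],[[203,244,-90],[0,0,1.03],0],[[225,270,-105],[0,0,1.1],0],[[233,280,-119],[0,0,1.128],0],[[233,280,-119],[0,0,1.128],0]]}}

```text
t: 1.6
eef_pos: [407.6, -239.6, 118.9]
tool_rot: [-2.345, -2.086, 0.0]
ft_force: [-0.3, -0.1, 0.2]
gripper_width: 85.4
finger_force: 0.0
```

Run:
```python
from h import *
for n in("scene","top"):
    c=arm.camera(n); 
    i=c["image"][150:350,60:360] if n=="scene" else c["image"][230:430,300:600]
    cv2.imwrite(f"pics/a{n}.png",cv2.resize(i,None,fx=1.3,fy=1.3)[:,:,::-1])
a=cv2.imread("pics/ascene.png");b=cv2.imread("pics/atop.png");cv2.imwrite("pics/a.png",np.hstack([a,b]))
```

```text
(no output)
```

View pics/a.png

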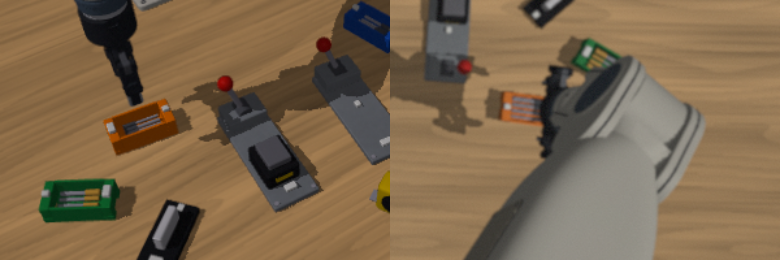

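The gripper is over the orange tray with the fingers across its short side. I descend and grip.

Call:
{"api": "send_rows", "payload": {"motion": [[[0,0,-25],[0,0,0],0],[[0,0,-55],[0,0,0],0],[[0,0,-80],[0,0,0],0],[[0,0,-95],[0,0,0],0],[[0,0,-104],[0,0,0],0],[[0,0,-104],[0,0,0],0],[[0,0,-104],[0,0,0],1],[[0,0,-104],[0,0,0],1],[[0,0,-104],[0,0,0],1],[[0,0,-104],[0,0,0],1],[[0,0,-104],[0,0,0],1],[[0,0,-104],[0,0,0],1]]}}

```text
t: 2.9
eef_pos: [408.0, -242.2, 17.5]
tool_rot: [2.349, 2.083, -0.0]
ft_force: [-1.0, -0.3, 5.8]
gripper_width: 53.1
finger_force: 62.9
```

Call:
{"api": "send_rows", "payload": {"motion": [[[0,0,15],[0,0,0],1],[[0,0,45],[0,0,0],1],[[0,0,80],[0,0,0],1],[[0,0,120],[0,0,0],1],[[5,8,160],[0,0,0.1],1],[[15,25,190],[0,0,0.2],1],[[33,52,205],[0,0,0.32],1],[[52,82,210],[0,0,0.45],1],[[70,112,210],[0,0,0.58],1],[[90,142,210],[0,0,0.7],1],[[108,172,210],[0,0,0.83],1],[[127,202,210],[0,0,0.96],1]]}}

```text
t: 4.1
eef_pos: [534.8, -38.1, 226.8]
tool_rot: [1.114, 2.937, -0.0]
ft_force: [1.0, -0.1, -2.7]
gripper_width: 52.7
finger_force: 64.0
```

Call:
{"api": "send_rows", "payload": {"motion": [[[18,30,0],[0,0,0.13],1],[[35,60,-10],[0,0,0.25],1],[[52,88,-30],[0,0,0.38],1],[[66,112,-55],[0,0,0.5],1],[[74,125,-80],[0,0,0.6],1],[[78,130,-100],[0,0,0.626],1],[[78,130,-120],[0,0,0.626],1],[[78,130,-130],[0,0,0.626],1],[[78,130,-130],[0,0,0.626],1],[[78,130,-130],[0,0,0.626],1]]}}

```text
t: 5.1
eef_pos: [612.7, 90.2, 97.2]
tool_rot: [0.165, 3.136, 0.0]
ft_force: [0.5, 1.3, -3.6]
gripper_width: 53.0
finger_force: 64.0
```

Run:
```python
from h import *
ims=[]
for n in("scene","top"):
    c=arm.camera(n)
    i=c["image"][130:330,260:460] if n=="scene" else c["image"][150:350,180:380]
    ims.append(cv2.resize(i,None,fx=2,fy=2,interpolation=cv2.INTER_CUBIC)[:,:,::-1])
cv2.imwrite("pics/b.png",np.hstack(ims)); print(arm.observe()["eef_pos"])
```

```text
[613.04111504  90.22484977  97.62189166]
```

View pics/b.png

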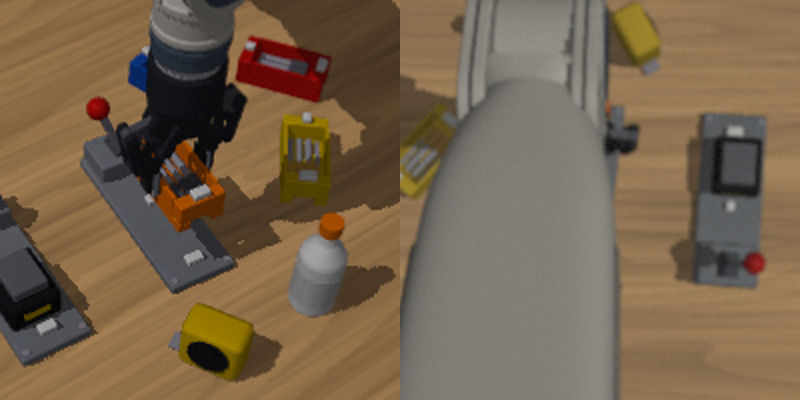

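The scene crop shows the orange tray held over dock A, wide key towards the dock's wide key, with that key at scene pixel (360,226). The arm hides it in the top view, so I check it with scene rays only.

Run:
```python
from h import *
c=arm.camera("scene"); p,a=spot(c,(360.5,226),6,.8); z=80+44
print(p,a,plane(c,p,z)); q,b=spot(c,(356.5,259),6,.8); print(q,b,plane(c,q,20))
o=arm.observe(); print(o["eef_pos"],o["tool_rot"])
```

```text
[359.49840708 225.05185841] 37 [659.91436508  81.93726304 124.        ]
[356.26512456 257.6437327 ] 33 [662.14689863  83.214344    20.        ]
[612.99186364  90.22346782  97.56854108] [1.64971849e-01 3.13530824e+00 1.58896572e-04]
```

Call:
{"api": "send_rows", "payload": {"motion": [[[0.5,0.5,-15],[0,0,0],1],[[1,0.5,-30],[0,0,0],1],[[1.5,0.5,-42],[0,0,0],1],[[1.5,0.5,-50],[0,0,0],1],[[1.5,0.5,-54],[0,0,0],1],[[1.5,0.5,-54],[0,0,0],1],[[1.5,0.5,-54],[0,0,0],1]]}}

```text
t: 5.95
eef_pos: [614.3, 90.9, 42.8]
tool_rot: [0.165, 3.137, 0.0]
ft_force: [-0.6, -0.6, -3.1]
gripper_width: 52.9
finger_force: 64.1
```

Run:
```python
from h import *
o=arm.observe(); print(o["eef_pos"],o["ft_force"]); z=o["eef_pos"][2]-17.5+44
c=arm.camera("scene"); g=proj(c,[661.5,82,z]); p,a=spot(c,g,6,.8)
print(g,p,a,plane(c,p,z))
i=c["image"][180:300,290:450]; cv2.imwrite("pics/c.png",cv2.resize(i,None,fx=4,fy=4,interpolation=cv2.INTER_CUBIC)[:,:,::-1])
```

```text
[614.26637635  90.89764491  42.75039451] [-0.56744332 -0.56587825 -3.0927708 ]
[357.6303829 243.0633557] [357.83491204 242.85772279] 34 [661.29650687  82.6948897   69.25039451]
```

View pics/c.png

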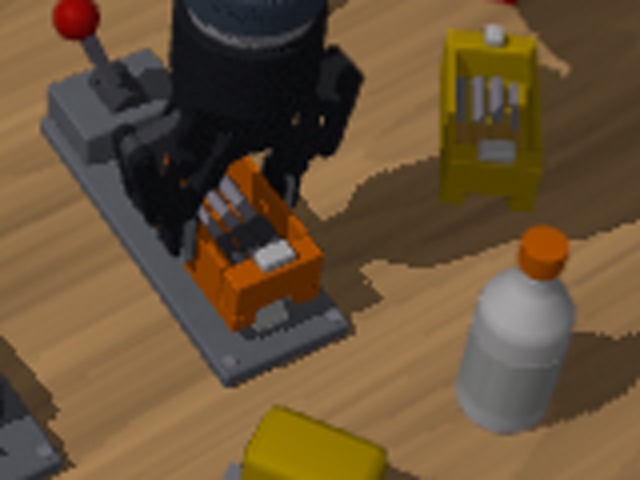

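The wide notch sits squarely over the dock's wide key at crop (270,310). I lower, release, and back off.

Call:
{"api": "send_rows", "payload": {"motion": [[[0.5,0.3,-4],[0,0,0],1],[[0.5,0.3,-8],[0,0,0],1],[[0.5,0.3,-11],[0,0,0],1],[[0.5,0.3,-13],[0,0,0],1],[[0.5,0.3,-13],[0,0,0],1],[[0.5,0.3,-13],[0,0,0],1]]}}

```text
t: 6.6
eef_pos: [614.3, 91.2, 29.6]
tool_rot: [-0.165, -3.137, -0.0]
ft_force: [-3.3, 1.0, 4.4]
gripper_width: 53.1
finger_force: 64.7
```

Call:
{"api": "send_rows", "payload": {"motion": [[[0,0,0],[0,0,0],0],[[0,0,0],[0,0,0],0],[[0,0,0],[0,0,0],0],[[0,0,10],[0,0,0],0],[[0,0,40],[0,0,0],0],[[0,0,80],[0,0,0],0],[[0,20,110],[0,0,-0.1],0],[[1,60,120],[0,0,-0.22],0],[[2,105,120],[0,0,-0.35],0],[[3,150,115],[0,0,-0.48],0],[[3,185,105],[0,0,-0.6],0],[[3,193,95],[0,0,-0.612],0]]}}

```text
t: 7.8
eef_pos: [617.1, 287.9, 124.6]
tool_rot: [1.102, 2.941, 0.002]
ft_force: [-0.3, -0.8, -0.7]
gripper_width: 85.5
finger_force: 0.0
```

```bash
cat > chk.py <<'E'
from h import *
O={"red":((524.5,390.3),(447.2,337.6)),"orange":((405.4,-288.2),(416.7,-194.9)),"yellow":((654.9,249.2),(583.9,311.4)),"blue":((473.5,246.3),(382.8,221.9)),"green":((518.2,-341.7),(471.5,-423.1)),"lid":((648.7,-326.5),(587.5,-255.3)),"dockA":((662.1,83.2),(569,93.1))}
import sys
c=arm.camera("scene"); n=sys.argv[1:] 
for k in n:
    k,_,z=k.partition(":"); z=float(z or {"lid":14,"dockA":20}.get(k,44))
    k0="dockA" if sys.argv and k=="stack" else k
    for p in O[k0]:
        q,a=spot(c,proj(c,[*p,z]),4 if k=="lid" else 6); print(k,a,(plane(c,q,z)[:2]-p).round(1))
E
python3 chk.py red yellow blue green lid stack:56; python3 -c "
from workcell import arm;o=arm.observe();print(o['eef_pos'],o['gripper_width'])"
```

```text
red 20 [-0. -0.]
red 10 [-0. -0.]
yellow 31 [-0. -0.]
yellow 11 [-0. -0.]
blue 21 [-0.   0.4]
blue 11 [-0.  -0.1]
green 37 [-0.2 -0.1]
green 16 [-0.  0.]
lid 45 [0.2 0.1]
lid 21 [0. 0.]
stack 36 [-0.7  0.1]
stack 16 [-1.  -0.2]
[616.40400992 287.05000038 122.42714565] 85.22449576032194
```

Call:
{"api": "send_rows", "payload": {"motion": [[[0,0,-25],[0,0,0],0],[[0,0,-60],[0,0,0],0],[[0,0,-85],[0,0,0],0],[[0,0,-100],[0,0,0],0],[[0,0,-108],[0,0,0],0],[[0,0,-108],[0,0,0],0],[[0,0,-108],[0,0,0],1],[[0,0,-108],[0,0,0],1],[[0,0,-108],[0,0,0],1],[[0,0,-108],[0,0,0],1],[[0,0,-108],[0,0,0],1],[[0,0,-108],[0,0,0],1]]}}

```text
t: 9.05
eef_pos: [618.2, 284.4, 17.8]
tool_rot: [1.101, 2.94, 0.002]
ft_force: [0.0, -0.0, 6.7]
gripper_width: 52.8
finger_force: 64.7
```

Call:
{"api": "send_rows", "payload": {"motion": [[[0,0,15],[0,0,0],1],[[0,0,45],[0,0,0],1],[[0,0,80],[0,0,0],1],[[0,-15,110],[0,0,0.08],1],[[0,-45,120],[0,0,0.18],1],[[-1,-80,120],[0,0,0.28],1],[[-2,-115,120],[0,0,0.38],1],[[-2,-150,110],[0,0,0.48],1],[[-3,-178,95],[0,0,0.56],1],[[-3,-190,80],[0,0,0.612],1],[[-3,-193,68],[0,0,0.612],1],[[-3,-193,64],[0,0,0.612],1]]}}

```text
t: 10.25
eef_pos: [613.9, 91.1, 79.1]
tool_rot: [-0.168, -3.135, -0.0]
ft_force: [0.0, -0.0, -2.0]
gripper_width: 52.7
finger_force: 63.6
```

Call:
{"api": "send_rows", "payload": {"motion": [[[0,0,0],[0,0,0],1],[[0,0,0],[0,0,0],1],[[0,0,0],[0,0,0],1]]}}

```text
t: 10.55
eef_pos: [614.8, 92.0, 81.0]
tool_rot: [0.163, 3.136, 0.0]
ft_force: [-0.3, -0.6, -2.6]
gripper_width: 52.7
finger_force: 63.6
```

Run:
```python
from h import *
o=arm.observe(); print(o["eef_pos"],o["tool_rot"]); z=o["eef_pos"][2]-17.8+44
c=arm.camera("scene"); p,a=spot(c,proj(c,[661.5,83,z]),6,.8)
print(a,plane(c,p,z)[:2]-np.array([662.1,83.2]))
```

```text
[614.82086026  92.0451046   80.96713397] [1.63387866e-01 3.13625197e+00 2.48112495e-04]
36 [0.6626134  0.60662479]
```

Call:
{"api": "send_rows", "payload": {"motion": [[[-1,-0.5,-2],[0,0,0],1],[[-1,-0.5,-5],[0,0,0],1],[[-1,-0.5,-9],[0,0,0],1],[[-1,-0.5,-12],[0,0,0],1],[[-1,-0.5,-15],[0,0,0],1],[[-1,-0.5,-15],[0,0,0],1],[[-1,-0.5,-15],[0,0,0],1]]}}

```text
t: 11.3
eef_pos: [613.4, 90.7, 65.8]
tool_rot: [0.165, 3.137, 0.0]
ft_force: [-2.7, -0.1, 5.8]
gripper_width: 53.0
finger_force: 64.6
```

Call:
{"api": "send_rows", "payload": {"motion": [[[0,0,0],[0,0,0],0],[[0,0,0],[0,0,0],0],[[0,0,0],[0,0,0],0],[[0,0,10],[0,0,0],0],[[0,0,40],[0,0,0],0],[[0,5,80],[0,0,0],0],[[-10,30,105],[0,0,0.1],0],[[-30,65,115],[0,0,0.22],0],[[-50,105,115],[0,0,0.34],0],[[-70,145,115],[0,0,0.46],0],[[-88,185,110],[0,0,0.56],0],[[-105,225,100],[0,0,0.65],0]]}}

```text
t: 12.5
eef_pos: [507.9, 317.4, 166.9]
tool_rot: [-0.851, 3.021, 0.001]
ft_force: [0.3, -0.2, 0.5]
gripper_width: 85.5
finger_force: 0.0
```

Call:
{"api": "send_rows", "payload": {"motion": [[[-14,30,-15],[0,0,0.03],0],[[-22,46,-30],[0,0,0.052],0],[[-26.5,54,-45],[0,0,0.052],0],[[-26.5,54,-45],[0,0,0.052],0]]}}

```text
t: 12.9
eef_pos: [480.4, 370.4, 119.0]
tool_rot: [0.926, -2.999, 0.001]
ft_force: [-0.3, 0.2, 0.1]
gripper_width: 85.3
finger_force: 0.0
```

```bash
python3 chk.py red blue green lid stack:92; python3 -c "
from workcell import arm;o=arm.observe();print(o['eef_pos'],o['gripper_width'])"
```

```text
red 6 [ 5.  -7.8]
red 9 [ 0.3 -0.4]
blue 22 [0. 0.]
blue 11 [-0. -0.]
green 36 [ 0.3 -0.1]
green 14 [-0.4  0.1]
lid 45 [0.2 0.1]
lid 21 [0. 0.]
stack 35 [-0.4 -1. ]
stack 14 [-0.4 -1. ]
[481.37975722 369.94549871 120.23555999] 85.32505201123212
```

Call:
{"api": "send_rows", "payload": {"motion": [[[0,0,-25],[0,0,0],0],[[0,0,-60],[0,0,0],0],[[0,0,-85],[0,0,0],0],[[0,0,-98],[0,0,0],0],[[0,0,-104],[0,0,0],0],[[0,0,-104],[0,0,0],0],[[0,0,-104],[0,0,0],1],[[0,0,-104],[0,0,0],1],[[0,0,-104],[0,0,0],1],[[0,0,-104],[0,0,0],1],[[0,0,-104],[0,0,0],1],[[0,0,-104],[0,0,0],1]]}}

```text
t: 14.15
eef_pos: [482.6, 370.1, 17.7]
tool_rot: [-0.924, 3.0, 0.001]
ft_force: [0.0, 0.4, 5.2]
gripper_width: 53.2
finger_force: 64.3
```

Call:
{"api": "send_rows", "payload": {"motion": [[[0,0,15],[0,0,0],1],[[0,0,45],[0,0,0],1],[[0,0,85],[0,0,0],1],[[5,-12,125],[0,0,-0.05],1],[[18,-38,155],[0,0,-0.13],1],[[35,-73,165],[0,0,-0.22],1],[[52,-108,165],[0,0,-0.31],1],[[69,-144,165],[0,0,-0.4],1],[[86,-180,165],[0,0,-0.49],1],[[103,-215,160],[0,0,-0.57],1],[[117,-245,150],[0,0,-0.64],1],[[127,-268,135],[0,0,-0.69],1]]}}

```text
t: 15.35
eef_pos: [610.1, 99.7, 152.0]
tool_rot: [0.152, 3.136, -0.0]
ft_force: [0.2, 0.2, -3.2]
gripper_width: 52.6
finger_force: 63.6
```

Call:
{"api": "send_rows", "payload": {"motion": [[[5,-10.5,-15],[0,0,-0.012],1],[[5,-10.5,-28],[0,0,-0.012],1],[[5,-10.5,-33],[0,0,-0.012],1],[[5,-10.5,-33],[0,0,-0.012],1],[[5,-10.5,-33],[0,0,-0.012],1]]}}

```text
t: 15.85
eef_pos: [613.9, 92.2, 119.0]
tool_rot: [0.162, 3.137, 0.0]
ft_force: [-0.2, 0.3, -2.0]
gripper_width: 53.0
finger_force: 63.6
```

```bash
cat > hov.py <<'E'
from h import *
import sys
o=arm.observe(); print(o["eef_pos"],o["tool_rot"]); z=o["eef_pos"][2]-float(sys.argv[1])+44
c=arm.camera("scene"); p,a=spot(c,proj(c,[661.5,83,z]),6,.8)
print(a,plane(c,p,z)[:2]-np.array([662.1,83.2]))
E
python3 hov.py 17.7
```

```text
[613.87891237  92.17807557 118.96620117] [1.62149731e-01 3.13672955e+00 2.28017481e-04]
37 [0.22869983 0.24481776]
```

Call:
{"api": "send_rows", "payload": {"motion": [[[-0.6,-1,-2],[0,0,0],1],[[-0.6,-1,-6],[0,0,0],1],[[-0.6,-1,-10],[0,0,0],1],[[-0.6,-1,-14],[0,0,0],1],[[-0.6,-1,-17],[0,0,0],1],[[-0.6,-1,-17],[0,0,0],1],[[-0.6,-1,-17],[0,0,0],1]]}}

```text
t: 16.6
eef_pos: [613.2, 90.2, 101.7]
tool_rot: [0.165, 3.137, 0.0]
ft_force: [-4.0, 0.2, 5.6]
gripper_width: 53.1
finger_force: 64.4
```

Call:
{"api": "send_rows", "payload": {"motion": [[[0,0,0],[0,0,0],0],[[0,0,0],[0,0,0],0],[[0,0,0],[0,0,0],0],[[0,0,10],[0,0,0],0],[[0,0,40],[0,0,0],0],[[-5,5,75],[0,0,0.02],0],[[-25,22,90],[0,0,0.07],0],[[-55,45,95],[0,0,0.13],0],[[-87,70,95],[0,0,0.19],0],[[-120,95,92],[0,0,0.25],0],[[-150,118,85],[0,0,0.31],0],[[-175,138,65],[0,0,0.36],0]]}}

```text
t: 17.8
eef_pos: [437.7, 229.4, 168.2]
tool_rot: [-0.404, 3.111, 0.001]
ft_force: [0.9, 0.2, -0.6]
gripper_width: 85.3
finger_force: 0.0
```

Call:
{"api": "send_rows", "payload": {"motion": [[[-11,8,-20],[0,0,0.018],0],[[-13.5,10,-40],[0,0,0.018],0],[[-13.5,10,-46],[0,0,0.018],0],[[-13.5,10,-46],[0,0,0.018],0]]}}

```text
t: 18.2
eef_pos: [424.9, 238.1, 120.3]
tool_rot: [0.428, -3.112, 0.0]
ft_force: [-0.1, 0.6, 0.7]
gripper_width: 85.7
finger_force: 0.0
```

```bash
python3 chk.py blue green lid stack:128; python3 -c "
from workcell import arm;o=arm.observe();print(o['eef_pos'],o['gripper_width'])"
```

```text
blue 19 [ 0.5 -0.2]
blue 11 [-0. -0.]
green 35 [ 0. -0.]
green 15 [-0.1  0.3]
lid 45 [0.2 0.1]
lid 21 [0. 0.]
stack 36 [-0.6 -1.5]
stack 15 [-0.8 -1.6]
[425.44619347 238.12142011 120.94045297] 85.29951693854345
```

Call:
{"api": "send_rows", "payload": {"motion": [[[0,0,-25],[0,0,0],0],[[0,0,-60],[0,0,0],0],[[0,0,-85],[0,0,0],0],[[0,0,-98],[0,0,0],0],[[0,0,-104],[0,0,0],0],[[0,0,-104],[0,0,0],0],[[0,0,-104],[0,0,0],1],[[0,0,-104],[0,0,0],1],[[0,0,-104],[0,0,0],1],[[0,0,-104],[0,0,0],1],[[0,0,-104],[0,0,0],1],[[0,0,-104],[0,0,0],1]]}}

```text
t: 19.45
eef_pos: [425.6, 238.4, 17.5]
tool_rot: [-0.427, 3.11, 0.0]
ft_force: [-0.5, 0.1, 6.9]
gripper_width: 53.2
finger_force: 62.9
```

Call:
{"api": "send_rows", "payload": {"motion": [[[0,0,15],[0,0,0],1],[[0,0,45],[0,0,0],1],[[0,0,90],[0,0,0],1],[[5,-5,135],[0,0,-0.02],1],[[20,-16,170],[0,0,-0.05],1],[[45,-36,185],[0,0,-0.1],1],[[75,-58,190],[0,0,-0.15],1],[[105,-82,190],[0,0,-0.21],1],[[135,-105,190],[0,0,-0.27],1],[[162,-126,185],[0,0,-0.33],1],[[182,-142,175],[0,0,-0.378],1],[[189,-147.5,160],[0,0,-0.378],1]]}}

```text
t: 20.65
eef_pos: [615.8, 88.9, 176.2]
tool_rot: [0.169, 3.135, -0.0]
ft_force: [1.1, 0.2, -2.1]
gripper_width: 52.7
finger_force: 64.0
```

Call:
{"api": "send_rows", "payload": {"motion": [[[0,0,-12],[0,0,0],1],[[0,0,-22],[0,0,0],1],[[0,0,-22],[0,0,0],1],[[0,0,-22],[0,0,0],1],[[0,0,-22],[0,0,0],1]]}}

```text
t: 21.15
eef_pos: [613.8, 91.4, 155.3]
tool_rot: [0.163, 3.136, 0.0]
ft_force: [0.7, 0.1, -2.6]
gripper_width: 52.9
finger_force: 64.0
```

```bash
python3 hov.py 17.5
```

```text
[613.77768166  91.35031216 155.26850566] [1.62772970e-01 3.13601515e+00 2.06821198e-04]
37 [ 0.20201356 -0.85323875]
```

Call:
{"api": "send_rows", "payload": {"motion": [[[-0.6,-0.6,-2],[0,0,0],1],[[-0.6,-0.6,-6],[0,0,0],1],[[-0.6,-0.6,-10],[0,0,0],1],[[-0.6,-0.6,-14],[0,0,0],1],[[-0.6,-0.6,-17],[0,0,0],1],[[-0.6,-0.6,-17],[0,0,0],1],[[-0.6,-0.6,-17],[0,0,0],1]]}}

```text
t: 21.9
eef_pos: [613.2, 90.1, 137.5]
tool_rot: [0.165, 3.137, 0.0]
ft_force: [-2.7, 0.7, 3.7]
gripper_width: 53.0
finger_force: 64.6
```

Call:
{"api": "send_rows", "payload": {"motion": [[[0,0,0],[0,0,0],0],[[0,0,0],[0,0,0],0],[[0,0,0],[0,0,0],0],[[0,0,10],[0,0,0],0],[[0,0,40],[0,0,0],0],[[0,-5,70],[0,0,0.03],0],[[-6,-25,85],[0,0,0.08],0],[[-15,-60,85],[0,0,0.16],0],[[-26,-100,85],[0,0,0.25],0],[[-36,-140,85],[0,0,0.35],0],[[-46,-180,85],[0,0,0.45],0],[[-56,-220,85],[0,0,0.55],0]]}}

```text
t: 23.1
eef_pos: [556.8, -131.4, 223.2]
tool_rot: [-0.7, 3.062, -0.001]
ft_force: [1.0, -0.2, -0.2]
gripper_width: 85.1
finger_force: 0.0
```

Call:
{"api": "send_rows", "payload": {"motion": [[[-10,-40,0],[0,0,0.1],0],[[-20,-80,0],[0,0,0.2],0],[[-31,-120,-5],[0,0,0.3],0],[[-42,-160,-15],[0,0,0.4],0],[[-52,-200,-35],[0,0,0.5],0],[[-60,-232,-60],[0,0,0.57],0],[[-65,-248,-85],[0,0,0.596],0],[[-65,-252,-102],[0,0,0.596],0],[[-65,-252,-102],[0,0,0.596],0],[[-65,-252,-102],[0,0,0.596],0]]}}

```text
t: 24.1
eef_pos: [492.5, -381.9, 121.1]
tool_rot: [-1.562, 2.725, -0.0]
ft_force: [-0.1, 0.2, 0.4]
gripper_width: 85.5
finger_force: 0.0
```

```bash
python3 chk.py green lid stack:164; python3 -c "
from workcell import arm;o=arm.observe();print(o['eef_pos'],o['gripper_width'])"
```

```text
green 35 [ 0. -0.]
green 14 [-0.4  0.1]
lid 45 [0.2 0.1]
lid 3 [ 4.6 -0.9]
stack 38 [-0.4 -1.8]
stack 16 [-0.5 -1.4]
[ 492.81200896 -381.85374366  121.692036  ] 85.2570839549435
```

Call:
{"api": "send_rows", "payload": {"motion": [[[0,0,-25],[0,0,0],0],[[0,0,-60],[0,0,0],0],[[0,0,-85],[0,0,0],0],[[0,0,-98],[0,0,0],0],[[0,0,-104],[0,0,0],0],[[0,0,-104],[0,0,0],0],[[0,0,-104],[0,0,0],1],[[0,0,-104],[0,0,0],1],[[0,0,-104],[0,0,0],1],[[0,0,-104],[0,0,0],1],[[0,0,-104],[0,0,0],1],[[0,0,-104],[0,0,0],1]]}}

```text
t: 25.35
eef_pos: [492.8, -382.4, 17.7]
tool_rot: [-1.562, 2.725, -0.003]
ft_force: [-1.0, -0.2, 5.3]
gripper_width: 53.0
finger_force: 64.2
```

Call:
{"api": "send_rows", "payload": {"motion": [[[0,0,15],[0,0,0],1],[[0,0,45],[0,0,0],1],[[0,0,90],[0,0,0],1],[[2,8,135],[0,0,-0.03],1],[[7,25,175],[0,0,-0.08],1],[[16,60,205],[0,0,-0.16],1],[[26,100,214],[0,0,-0.25],1],[[36,140,214],[0,0,-0.35],1],[[46,180,214],[0,0,-0.45],1],[[56,220,214],[0,0,-0.55],1],[[66,260,214],[0,0,-0.65],1],[[76,300,214],[0,0,-0.75],1]]}}

```text
t: 26.55
eef_pos: [568.3, -80.3, 230.7]
tool_rot: [-0.449, 3.109, -0.0]
ft_force: [1.6, -0.1, -2.7]
gripper_width: 53.1
finger_force: 63.7
```

Call:
{"api": "send_rows", "payload": {"motion": [[[10,40,0],[0,0,-0.1],1],[[20,78,0],[0,0,-0.2],1],[[29,112,0],[0,0,-0.29],1],[[37,142,0],[0,0,-0.36],1],[[43,163,-5],[0,0,-0.396],1],[[45,172,-15],[0,0,-0.396],1],[[45,172,-28],[0,0,-0.396],1],[[45,172,-38],[0,0,-0.396],1],[[45,172,-38],[0,0,-0.396],1],[[45,172,-38],[0,0,-0.396],1],[[45,172,-38],[0,0,-0.396],1]]}}

```text
t: 27.65
eef_pos: [613.5, 89.6, 193.0]
tool_rot: [0.165, 3.136, 0.0]
ft_force: [0.2, -1.2, -2.5]
gripper_width: 53.0
finger_force: 63.8
```

```bash
python3 hov.py 17.7
```

```text
[613.5189247   89.59729481 192.99259249] [1.65354017e-01 3.13623112e+00 5.87358710e-05]
43 [ 1.76784717 -3.19433151]
```

Call:
{"api": "send_rows", "payload": {"motion": [[[-1.5,0.5,-3],[0,0,0],1],[[-1.8,0.5,-8],[0,0,0],1],[[-1.8,0.5,-12],[0,0,0],1],[[-1.8,0.5,-16],[0,0,0],1],[[-1.8,0.5,-19],[0,0,0],1],[[-1.8,0.5,-19],[0,0,0],1],[[-1.8,0.5,-19],[0,0,0],1]]}}

```text
t: 28.4
eef_pos: [611.5, 90.6, 173.7]
tool_rot: [0.164, 3.137, -0.0]
ft_force: [-1.9, -0.6, 4.2]
gripper_width: 53.1
finger_force: 64.5
```

Call:
{"api": "send_rows", "payload": {"motion": [[[0,0,0],[0,0,0],0],[[0,0,0],[0,0,0],0],[[0,0,0],[0,0,0],0],[[0,0,10],[0,0,0],0],[[0,0,40],[0,0,0],0],[[0,-8,65],[0,0,-0.03],0],[[0,-30,70],[0,0,-0.08],0],[[1,-65,65],[0,0,-0.15],0],[[2,-105,60],[0,0,-0.23],0],[[3,-145,50],[0,0,-0.31],0],[[3,-185,40],[0,0,-0.39],0],[[4,-225,30],[0,0,-0.47],0]]}}

```text
t: 29.6
eef_pos: [615.4, -136.0, 203.9]
tool_rot: [0.895, 3.01, -0.0]
ft_force: [0.4, 0.1, 0.3]
gripper_width: 85.4
finger_force: 0.0
```

Call:
{"api": "send_rows", "payload": {"motion": [[[0,-40,-10],[0,0,-0.08],0],[[1,-80,-25],[0,0,-0.16],0],[[1.5,-115,-45],[0,0,-0.23],0],[[2,-142,-60],[0,0,-0.28],0],[[2,-156,-73],[0,0,-0.294],0],[[2,-156,-73],[0,0,-0.294],0],[[2,-156,-73],[0,0,-0.294],0]]}}

```text
t: 30.3
eef_pos: [617.6, -289.6, 130.7]
tool_rot: [-1.32, -2.85, -0.001]
ft_force: [0.4, 0.9, 1.5]
gripper_width: 85.6
finger_force: 0.0
```

```bash
python3 chk.py lid stack:200; python3 -c "
from h import *
o=arm.observe();print(o['eef_pos'],o['gripper_width'])
c=arm.camera('scene')['image'][120:360,120:440]; cv2.imwrite('pics/d.png',cv2.resize(c,None,fx=2.4,fy=2.4,interpolation=cv2.INTER_CUBIC)[:,:,::-1])"
```

```text
lid 45 [0.2 0.1]
lid 21 [0. 0.]
stack 40 [-0.6 -1.6]
stack 69 [-4.9 -0.5]
[ 617.88867008 -289.26235049  131.31969055] 85.35416178479076
```

View pics/d.png

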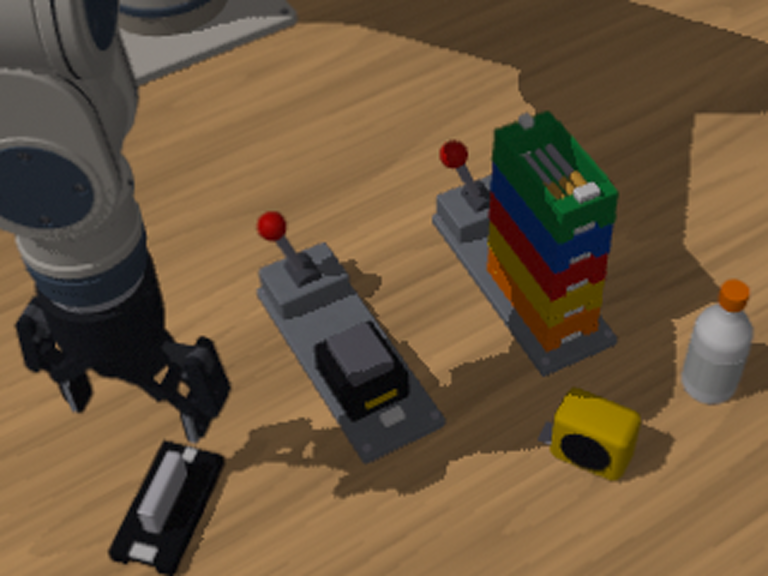

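The picture shows five trays flush in one stack on dock A with white keys showing in the notches, and the gripper open across the lid's bar at (165,490). Next I grip the bar.

Call:
{"api": "send_rows", "payload": {"motion": [[[0,0,-25],[0,0,0],0],[[0,0,-60],[0,0,0],0],[[0,0,-85],[0,0,0],0],[[0,0,-98],[0,0,0],0],[[0,0,-102],[0,0,0],0],[[0,0,-102],[0,0,0],0],[[0,0,-102],[0,0,0],1],[[0,0,-102],[0,0,0],1],[[0,0,-102],[0,0,0],1],[[0,0,-102],[0,0,0],1],[[0,0,-102],[0,0,0],1],[[0,0,-102],[0,0,0],1]]}}

```text
t: 31.6
eef_pos: [617.6, -290.6, 28.7]
tool_rot: [1.322, 2.849, -0.0]
ft_force: [-0.5, 0.8, 2.2]
gripper_width: 13.0
finger_force: 59.6
```

Call:
{"api": "send_rows", "payload": {"motion": [[[0,0,0],[0,0,0],1],[[0,0,0],[0,0,0],1],[[0,0,0],[0,0,0],1],[[0,0,0],[0,0,0],1]]}}

```text
t: 32.0
eef_pos: [617.6, -290.6, 28.7]
tool_rot: [1.322, 2.849, -0.0]
ft_force: [-0.8, -0.0, 5.4]
gripper_width: 13.0
finger_force: 59.8
```

Call:
{"api": "send_rows", "payload": {"motion": [[[0,0,15],[0,0,0],1],[[0,0,45],[0,0,0],1],[[0,0,90],[0,0,0],1],[[0,0,135],[0,0,0],1],[[0,5,180],[0,0,0.01],1],[[0,20,215],[0,0,0.05],1],[[-1,50,232],[0,0,0.11],1],[[-1,85,235],[0,0,0.18],1],[[-2,125,235],[0,0,0.26],1],[[-2,165,235],[0,0,0.34],1],[[-3,205,235],[0,0,0.42],1],[[-3,245,235],[0,0,0.5],1]]}}

```text
t: 33.2
eef_pos: [613.9, -43.8, 262.6]
tool_rot: [-0.571, -3.088, -0.0]
ft_force: [0.2, -0.0, -1.5]
gripper_width: 12.7
finger_force: 58.7
```

Call:
{"api": "send_rows", "payload": {"motion": [[[0,38,0],[0,0,0.08],1],[[0,72,0],[0,0,0.15],1],[[-1,102,0],[0,0,0.21],1],[[-1,125,0],[0,0,0.25],1],[[-1.5,136,-5],[0,0,0.264],1],[[-1.5,136,-15],[0,0,0.264],1],[[-1.5,136,-23],[0,0,0.264],1],[[-1.5,136,-23],[0,0,0.264],1],[[-1.5,136,-23],[0,0,0.264],1],[[-1.5,136,-23],[0,0,0.264],1]]}}

```text
t: 34.2
eef_pos: [613.2, 89.7, 240.5]
tool_rot: [0.167, 3.137, -0.0]
ft_force: [0.3, -0.9, -2.7]
gripper_width: 12.7
finger_force: 58.8
```

```bash
sed 's/+44/+14/' hov.py > hov2.py; python3 hov2.py 28.7; python3 -c "
from h import *
c=arm.camera('scene')['image'][100:260,250:450]; cv2.imwrite('pics/e.png',cv2.resize(c,None,fx=3.5,fy=3.5,interpolation=cv2.INTER_CUBIC)[:,:,::-1])"
```

```text
[613.16915452  89.74047295 240.51588348] [ 1.66711874e-01  3.13680635e+00 -1.56602914e-04]
42 [-1.54657238 -0.19520139]
```

View pics/e.png

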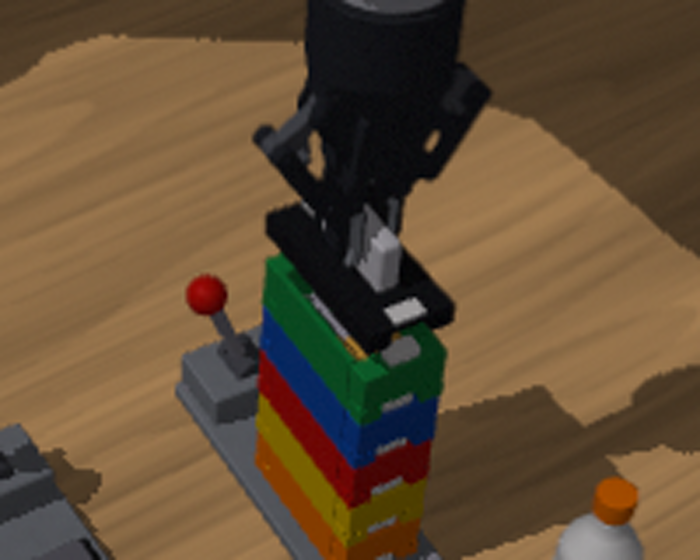

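The lid is level above the stack, with its larger patch over the wide key at crop (405,320). I lower it.

Call:
{"api": "send_rows", "payload": {"motion": [[[0.5,0,-4],[0,0,0],1],[[0.5,0,-8],[0,0,0],1],[[0.5,0,-12],[0,0,0],1],[[0.5,0,-15],[0,0,0],1],[[0.5,0,-18],[0,0,0],1],[[0.5,0,-20],[0,0,0],1],[[0.5,0,-20],[0,0,0],1]]}}

```text
t: 35.0
eef_pos: [613.5, 90.7, 220.7]
tool_rot: [0.164, 3.137, 0.0]
ft_force: [-1.3, 0.5, 0.3]
gripper_width: 12.9
finger_force: 59.2
```

Call:
{"api": "send_rows", "payload": {"motion": [[[0,0,0],[0,0,0],0],[[0,0,0],[0,0,0],0],[[0,0,0],[0,0,0],0],[[0,0,10],[0,0,0],0],[[0,0,30],[0,0,0],0],[[0,0,60],[0,0,0],0],[[-8,-5,75],[0,0,0],0.5],[[-35,-25,75],[0,0,0],1],[[-70,-45,75],[0,0,0],1],[[-100,-65,70],[0,0,0],1],[[-120,-78,50],[0,0,0],1],[[-120,-78,10],[0,0,0],1]]}}

```text
t: 36.2
eef_pos: [492.2, 11.1, 232.8]
tool_rot: [0.167, 3.131, -0.002]
ft_force: [0.9, 0.3, -0.4]
gripper_width: 0.2
finger_force: 0.0
```

Run:
```python
from h import *
c=arm.camera("scene")
for p in((662.1,83.2),): 
    q,a=spot(c,proj(c,[*p,206]),6); print(a,plane(c,q,206)[:2]-p)
for a,ce,m in blobs(colmask(hsv(c),"red"),60,160): print("ball",a,ce,plane(c,ce,104))
cv2.imwrite('pics/f.png',cv2.resize(c["image"][60:280,180:440],None,fx=2.5,fy=2.5,interpolation=cv2.INTER_CUBIC)[:,:,::-1])
print(arm.observe()["eef_pos"])
```

```text
40 [-1.01115744  0.91078734]
ball 96 [308.6875     184.01041667] [489.70816016  75.36344983 104.        ]
ball 106 [232.93396226 213.95283019] [ 477.24009423 -106.35165131  104.        ]
[489.83613307  12.06438566 224.84144707]
```

View pics/f.png

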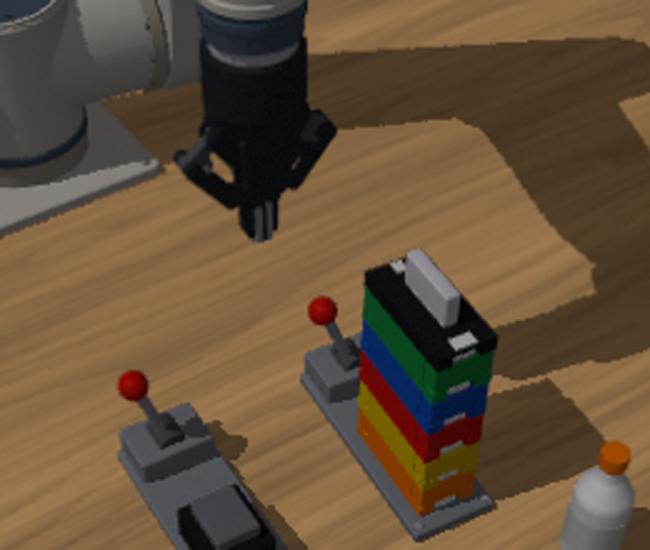

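The lid sits flush on the stack. The dock A ball is at y≈75 and still on the open side. I lower beside it and push towards +y.

Call:
{"api": "send_rows", "payload": {"motion": [[[0,0,-35],[0,0,0],1],[[0,0,-75],[0,0,0],1],[[0,0,-110],[0,0,0],1],[[0,0,-132],[0,0,0],1],[[0,0,-135],[0,0,0],1],[[0,0,-135],[0,0,0],1],[[0,10,-135],[0,0,0],1],[[0,20,-135],[0,0,0],1],[[0,30,-135],[0,0,0],1],[[0,38,-135],[0,0,0],1],[[0,46,-135],[0,0,0],1],[[0,54,-135],[0,0,0],1]]}}

```text
t: 37.45
eef_pos: [493.5, 67.4, 95.4]
tool_rot: [0.164, 3.137, -0.0]
ft_force: [0.0, -1.7, 0.4]
gripper_width: -0.3
finger_force: 0.6
```

Call:
{"api": "send_rows", "payload": {"motion": [[[0,8,0],[0,0,0],1],[[0,16,0],[0,0,0],1],[[0,24,0],[0,0,0],1],[[0,31,0],[0,0,0],1],[[0,36,0],[0,0,0],1],[[0,40,0],[0,0,0],1],[[0,40,0],[0,0,0],1]]}}

```text
t: 38.15
eef_pos: [493.4, 107.1, 95.2]
tool_rot: [-0.164, -3.137, -0.0]
ft_force: [-0.6, -0.2, 0.3]
gripper_width: -0.2
finger_force: 0.0
```

Run:
```python
from h import *
c=arm.camera("scene")
for a,ce,m in blobs(colmask(hsv(c),"red"),10,160): print("ball",a,ce,plane(c,ce,104))
```

```text
ball 103 [232.90291262 214.        ] [ 477.32228304 -106.46962563  104.        ]
```

Call:
{"api": "send_rows", "payload": {"motion": [[[0,3,0],[0,0,0],1],[[0,6,0],[0,0,0],1],[[0,8,0],[0,0,0],1],[[0,8,0],[0,0,0],1]]}}

```text
t: 38.6
eef_pos: [493.5, 114.8, 95.3]
tool_rot: [-0.164, -3.137, -0.0]
ft_force: [-0.9, 0.5, 0.2]
gripper_width: 0.0
finger_force: 0.0
```

Call:
{"api": "send_rows", "payload": {"motion": [[[0,-10,0],[0,0,0],1],[[0,-30,0],[0,0,0],1],[[0,-60,0],[0,0,0],1],[[0,-90,10],[0,0,0],1],[[0,-105,40],[0,0,0],1],[[0,-105,80],[0,0,0],1],[[0,-105,120],[0,0,0],1],[[0,-110,150],[0,0,0],1],[[0,-110,150],[0,0,0],1]]}}

```text
t: 39.5
eef_pos: [494.9, 3.4, 249.4]
tool_rot: [0.165, 3.13, -0.001]
ft_force: [0.3, 0.3, 0.1]
gripper_width: -0.1
finger_force: 0.0
```

```bash
python3 chk.py dockA:206
python3 - <<'E'
from h import *
c=arm.camera("scene")
for a,ce,m in blobs(colmask(hsv(c),"red"),20,160): print("ball",a,ce,plane(c,ce,104))
cv2.imwrite('pics/g.png',cv2.resize(c["image"][60:280,180:440],None,fx=2.5,fy=2.5,interpolation=cv2.INTER_CUBIC)[:,:,::-1])
E
```

```text
dockA 40 [-1.   0.9]
dockA 17 [-2.1  0.4]
ball 105 [232.91428571 214.06666667] [ 477.50181396 -106.54050543  104.        ]
```

View pics/g.png

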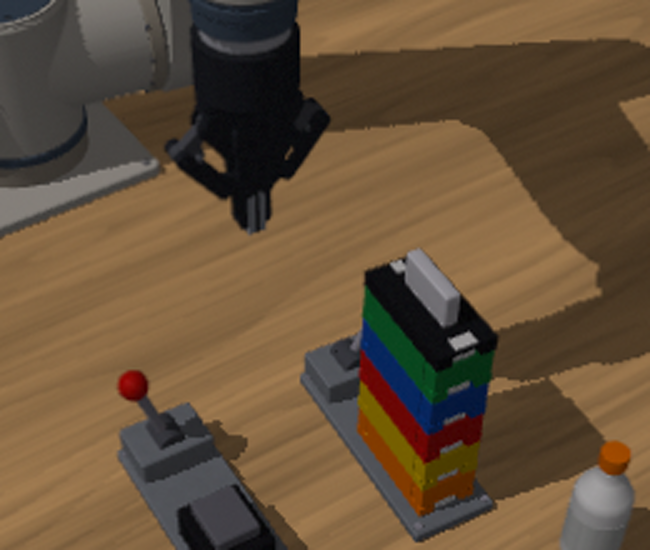

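The lever has swung over and is now hidden behind the stack, so I check its ball in the top view.

Call:
{"api": "send_rows", "payload": {"motion": [[[-10,-30,10],[0,0,0],1],[[-25,-70,10],[0,0,0],1],[[-45,-110,10],[0,0,0],1],[[-65,-150,10],[0,0,0],1],[[-85,-190,10],[0,0,0],1],[[-100,-220,10],[0,0,0],1],[[-100,-230,10],[0,0,0],1],[[-100,-230,10],[0,0,0],1],[[-100,-230,10],[0,0,0],1]]}}

```text
t: 40.5
eef_pos: [393.5, -224.7, 254.5]
tool_rot: [-0.165, -3.136, -0.002]
ft_force: [-0.2, -0.6, 0.4]
gripper_width: 0.2
finger_force: 0.0
```

Run:
```python
from h import *
c=arm.camera("top")
for a,ce,m in blobs(colmask(hsv(c),"red"),20,160): print("ball",a,ce,plane(c,ce,104))
```

```text
ball 73 [245.97260274 271.97260274] [496.81464901 140.39523589 104.        ]
ball 70 [356.92857143 281.        ] [ 480.01521113 -108.83910104  104.        ]
```

```bash
python3 -c "
from workcell import arm; print(arm.hand_in())"
```

```text
the job is handed in; nothing more can be done
None
```

All five trays and the lid are seated on dock A and its lever measures fully over to the locked side; I handed the job in after about 40 s of robot time, but no verdict came back.

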